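# Zero the coffee grinder and set it six clicks coarse

### The arm

A 6-joint arm with a two-finger parallel gripper is mounted at the origin on the work surface. World frame = base frame: x ahead of the robot, y to its left, z up, the work surface at z = 0. Lengths are in mm, angles in rad, forces in N, time in s.
With the tool pointing down it reaches from about 325 to 900 mm from the base axis. Payload 6.1 kg.
Tool frame: the origin (TCP) lies at the centre of the arm's flange, where the gripper is bolted on; the fingertips stand 182 mm ahead of it and the grasp point (between the pads) lies 164 mm ahead of it; z points along the fingers, y is the line along which they close (so a half turn about z gives the same grasp; the last joint's range is limited). The gripper opens to 87 mm and grips with 3 to 60 N. Pads are 19 mm wide; open, the fingers measure 117 mm over their backs; the gripper's body (75 mm by 190 mm) begins 51 mm behind the grasp point.
Start: joints at [-1.402, 0.22, 1.526, -0, 1.395, -0.126], TCP at [181.586, -598.033, 404.738] pointing down, gripper open.
Joint ranges: [-2.98, 2.98], [-0.91, 2.08], [0.09, 2.57], [-1.24, 4.39], [0.2, 2.65], [-2.68, 2.68]. Speed limits (rad/s): [2.57, 2.57, 3.01, 3.14, 3.14, 3.14].

### API

Orientations are given as [roll, pitch, yaw] about the fixed x, y, z axes, in that order (R = Rz(yaw) Ry(pitch) Rx(roll)).
In Python, from rig import sensors, camera, get_calibration, job gives the robot as it stands.
- The arm moves only by the tool step_arm, never from a script. Its argument "steps" is text: rows parted by semicolons, each of 7 numbers parted by spaces: the shift along the world's x, y, z in m, then the turn, a rotation vector about the world's x, y, z in rad, then the opening, from -1 (shut) to 1 (fully open), so that 0 is half open. In form: dx dy dz ax ay az gripper; .... A call has 1 to 20 rows; each row shifts and turns the commanded pose from where the row before left it; what a row does not reach is not made up. A row lasts 1/10 s, in which the tool goes at most 50 mm and 8.59 degrees, less where a joint would pass 70% of its speed; a pose out of reach is approached as far as the arm can. A call is refused whole if a number of a shift passes 0.05 or a number of a turn 0.15, either way. A call with a gripper value outside its range is refused whole. The fingers move at their own pace and stop on an object; the grip force is fixed at half the most. Time passes only in rows, so rows that do not move let the fingers close. It gives the time, the measured TCP pose, the force, the opening and the grip force at its end, in the units of the state.
- sensors.state(): the state, without advancing time (a new reading comes with each control period).
- camera(name): name is "scene" or "top" or "wrist"; returns (picture, depth): 420x560x3 uint8, blue, green, red; 420x560 float32, mm along the optical axis (not along the pixel's ray), 0 where there is no reading.
- get_calibration(name): a dict with "fx", "fy", "cx", "cy" (pixels), "rvec" (rotation vector, rad) and "tvec" (3), from world to camera coordinates, as OpenCV has them; the wrist camera has in their place "tool_from_camera" (4x4, takes a point from camera to tool coordinates, whose origin is the TCP and whose axes are the flange's). Camera axes: x right, y down, z forward; pixel columns grow to the right and rows downward; lengths in mm; the calibration is good to about 2 mm. A picture is of the moment at which its call begins: read the wrist's pose just before it. get_calibration takes no time and is no camera call.
- job.finish_job(): hands the job in; it is judged then, once.
The state is a dict: "time_s": time; "joint_pos": joint angles; "joint_vel": joint speeds; "joint_torque": joint torques, N m; "tool_pos": TCP position; "tool_rot": TCP orientation; "ft_force": force on the tool from outside, world axes, zero at the start; "torque": the same for the moment, N m; "gripper_width": finger opening in mm; "grip_force": force on a finger pad.
Only numpy, scipy, OpenCV 4.12 (cv2) and the standard library are available. Lean on these libraries where they do the work, as an engineer would, in place of code of your own. Each camera call takes 0.05 s, during which the arm holds its last target. There are 200 camera calls.

### The job

The canteen's coffee grinder has just had its burrs cleaned and its hopper is still off. Turn the ribbed adjusting dial on top clockwise just until you feel the burrs meet, without forcing it on, then turn it back anticlockwise exactly six clicks from there and let go of it. Leave the hopper, the tin, the cup and the brush where they stand.

Things in the scene. Friction and masses are not known exactly. Their poses are not given: they have to be found in the camera images.
- grinder: Coffee grinder, fixed to the table: dark column on a 230 x 150 mm foot, aluminium burr chamber on top (116 mm diameter, top 222 mm above the table), black spout and wire fork at its front. Origin: centre of its underside; x points to its back, z up. The dial's vertical axis is at x = +0.030, y = 0 in this frame. Place and yaw vary.
- dial: Black ribbed adjusting dial on top of the grinder, on a vertical axis. Origin: on the axis at its underside, 228.5 mm above the table; z up, x along its index tab, turning with it. Skirt 66 mm in diameter from 0 to 8 mm height; round ribbed grip 52 mm in diameter from 8 to 36 mm, nothing beside or above it. Clockwise from above is finer and ends at the stop, where the burrs meet.
- dial_grip (a point): Point on the axis at mid-height of the ribbed grip, 22 mm above the dial's underside. 15 clicks a turn, every 24 degrees: under 0.1 N m takes it off a click; let go, it settles on the nearest. The stop lies on a click; past it the burrs press and push back, 0.2 N m at 10 degrees, 0.3 at 15; let go, it springs back to the stop. Forced 20 degrees past (0.42 N m) they jam: a failure.
- dial_tab (a point): Outer end of the one index tab on the dial's skirt (10 mm wide, top 7 mm above the dial's underside, 54 mm from the axis, a thin pale line along it): shows how far the dial has turned. No mark shows the stop, and it differs from start to start; the dial starts 2 to 6 clicks anticlockwise of it and can go 13. Six clicks are 144 degrees. Fingers gripping at 25 N slip on the dial at 0.35 to 0.6 N m.
- burr (a joint): Height of the upper burr over the lower one inside the grinder, in m: 0 when they meet at the stop, 0.00005 (0.05 mm) more for each click of the dial anticlockwise, below 0 when they are pressed together. It cannot be seen, and a reading of it does not resolve so small a height: useful only as the meaning of the setting.
- hopper: The grinder's smoky plastic bean hopper, taken off and standing mouth down, loose: 116 mm diameter at the table, narrowing to a 33 mm neck at 132 mm height. Origin: centre of its underside. Not to be moved.
- tin: Closed metal coffee tin, loose, 100 mm diameter, 135 mm high. Origin: centre of its underside. Not to be moved.
- cup: Open steel dosing cup, loose, 58 mm diameter, 62 mm high. Origin: centre of its underside. Not to be moved.
- brush: Wooden-handled cleaning brush lying on the table, loose, 160 mm long along its x. Not to be moved.

How it is judged:
By the outcome, as a careful person would: the job done as asked, in the order asked, and still so for the second after the job is handed in, with the robot touching nothing.
It also fails if it takes over 72 s, if anything falls off the work surface, if the arm or the gripper's body presses on something with over 40 N, if the wrist force passes 120 N, or if a joint passes its speed limit or range.

## Working session

There is one attempt and no reset: what is moved stays moved. The work goes in short steps, Python scripts to look and compute and a tool call to move; the robot and the scene stay as the last step left them, time stands still between calls to the robot, and variables do not carry over. Pictures are saved under pics/ and viewed, at most 10 in all, crops included, and the job is handed in when it is done.

Besides the shell and the picture viewer there is one more tool, called by a JSON object that holds its "op" and its "data". step_arm: Moves the arm, as the interface text tells. Its arguments: {"type":"object","properties":{"steps":{"type":"string"}},"required":["steps"]}

```bash
mkdir -p pics; ls; python3 - <<'E'
from rig import sensors, camera, get_calibration
import cv2, numpy as np
s=sensors.state(); print(s)
for n in("scene","top"):
    p,d=camera(n); cv2.imwrite(f"pics/{n}1.png",p); np.save(f"pics/{n}1.npy",d); print(n,get_calibration(n))
print(get_calibration("wrist"))
E
```

```text
pics
{'time_s': 0.0, 'joint_pos': array([-1.40209757e+00,  2.21210704e-01,  1.52760474e+00,  2.50322464e-05,
        1.39469416e+00, -1.26106425e-01]), 'joint_vel': array([-3.98950245e-04, -5.76605847e-05,  1.37168737e-04,  2.24308746e-03,
        4.32816100e-05,  8.35637943e-04]), 'joint_torque': array([ 1.58023016e-03, -4.94618404e+01, -3.87371635e+01,  7.01367692e-02,
        5.70080441e-02, -1.44145883e-04]), 'tool_pos': array([ 181.54686174, -597.77157211,  403.64984655]), 'tool_rot': array([-3.13969402e+00, -2.65540357e-04,  2.94800525e-01]), 'ft_force': array([-0.0226022 ,  0.47626774, -0.22070765]), 'torque': array([ 0.00431287,  0.01157745, -0.03888438]), 'grip_force': 0.0, 'gripper_width': 87.10157422167953}
scene {'fx': 407.4173135950455, 'fy': 407.4173135950455, 'cx': 280.85349738478004, 'cy': 219.18482648992182, 'rvec': array([ 1.27414813,  1.99959792, -1.11310897]), 'tvec': array([ 238.56748337,  -98.23256854, 1486.79085997])}
top {'fx': 511.20316457977077, 'fy': 511.20316457977077, 'cx': 271.50609208406007, 'cy': 203.9040502145582, 'rvec': array([ 2.15182386, -2.10834267,  0.16678212]), 'tvec': array([  -1.351522  ,  546.99335914, 1143.4511442 ])}
{'fx': 303.62419793239116, 'fy': 303.62419793239116, 'cx': 280.2293652198787, 'cy': 212.00113360773273, 'tool_from_camera': array([[ 1.58927233e-04, -9.53787808e-01, -3.00480935e-01,
         8.23866399e+01],
       [ 9.99999978e-01,  1.92225200e-04, -8.12524841e-05,
        -5.93059387e-01],
       [ 1.35257637e-04, -3.00480916e-01,  9.53787818e-01,
         2.08218867e+01],
       [ 0.00000000e+00,  0.00000000e+00,  0.00000000e+00,
         1.00000000e+00]])}
```

View pics/top1.png

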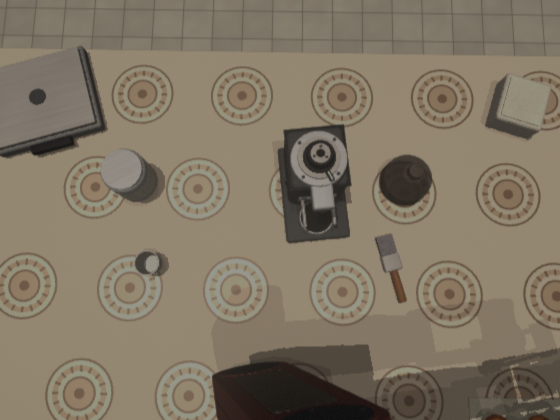

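View pics/scene1.png

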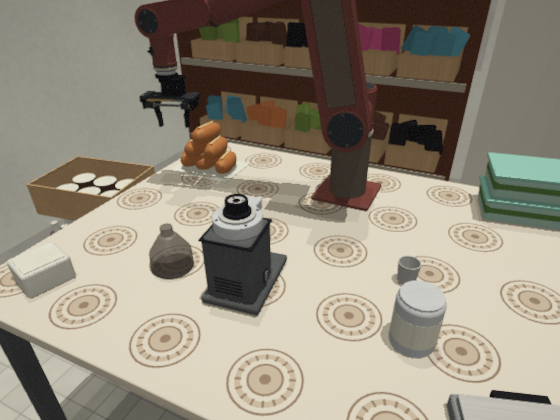

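The top view shows the dial at about (319,155), with the tab possibly towards (331,178). The hopper is at (405,180), the tin at (125,172), the cup at (149,263) and the brush at (392,268). Next I'll measure the dial.

```bash
cat > h.py <<'E'
import numpy as np, cv2
from rig import sensors, camera, get_calibration
def Rt(n):
    c=get_calibration(n); R=cv2.Rodrigues(c["rvec"])[0]; return c,R,c["tvec"]
def cloud(n,d):
    c,R,t=Rt(n); v,u=np.mgrid[:420,:560]
    P=np.stack([(u-c["cx"])/c["fx"]*d,(v-c["cy"])/c["fy"]*d,d],-1)
    return (P-t)@R
E
python3 - <<'E'
from h import *
d=np.load("pics/top1.npy"); W=cloud("top",d); W[d==0]=np.nan
sub=W[100:215,270:370].reshape(-1,3)
z=sub[:,2]
for lo,hi in((258,275),(228,240),(215,226)):
    m=(z>lo)&(z<hi); q=sub[m]; print(lo,m.sum(),q.min(0) if m.any() else 0,q.max(0) if m.any() else 0,np.median(q,0), cv2.minEnclosingCircle(q[:,:2].astype(np.float32)))
m=(sub[:,2]>10)&(sub[:,2]<30); print(cv2.minAreaRect(sub[m][:,:2].astype(np.float32)))
p=cv2.imread("pics/top1.png"); cv2.imwrite("pics/top1c.png",cv2.resize(p[120:215,280:360],None,fx=6,fy=6,interpolation=cv2.INTER_CUBIC))
E
```

```text
258 544 [ 587.60750028 -109.11988208  258.00344338] [639.45889284 -58.99556099 269.6037831 ] [613.73081976 -84.11972718 262.33087472] ((613.5308227539062, -84.25672912597656), 26.473196029663086)
228 598 [ 565.12896211 -126.63474589  228.00616709] [656.20961154 -42.9677361  239.92703718] [597.16312515 -83.16931177 231.73169094] ((608.410400390625, -87.04561614990234), 48.22001266479492)
215 1586 [ 511.13915111 -142.08871872  215.01375035] [669.56212645 -27.25493702 225.99895114] [580.80114733 -88.07634379 221.27060198] ((590.586181640625, -86.83635711669922), 80.1348648071289)
((608.61767578125, -84.864501953125), (175.34681701660156, 150.0072021484375), 6.565423488616943)
```

View pics/top1c.png

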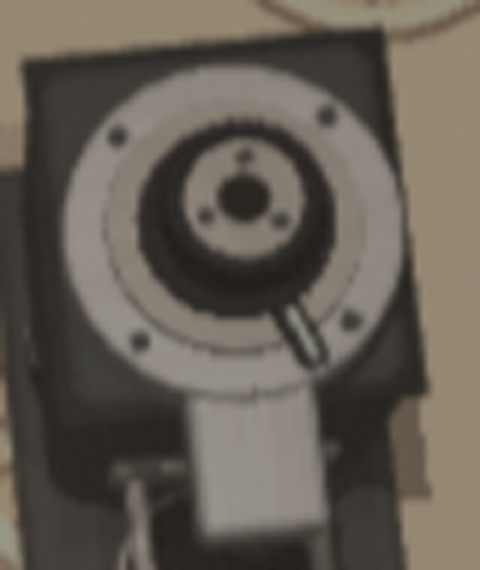

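The dial axis is at about (613.5, -84.2). Its radius measures 26.5 mm and its top about 263 mm, both as expected. Joint 6 should start near -0.5, so the whole sweep fits in one grip. I'll rise and move over the dial.

{"op": "step_arm", "data": {"steps": "0 0 0.04 0 0 0 1;0 0 0.04 0 0 0 1;0.03085 0.0367 0 0 0 0.117 1;0.03085 0.0367 0 0 0 0.117 1;0.03085 0.0367 0 0 0 0.117 1;0.03085 0.0367 0 0 0 0.117 1;0.03085 0.0367 0 0 0 0.117 1;0.03085 0.0367 0 0 0 0.117 1;0.03085 0.0367 0 0 0 0.117 1;0.03085 0.0367 0 0 0 0.117 1;0.03085 0.0367 0 0 0 0.117 1;0.03085 0.0367 0 0 0 0.117 1;0.03085 0.0367 0 0 0 0.117 1;0.03085 0.0367 0 0 0 0.117 1;0.03085 0.0367 0 0 0 0.117 1;0.03085 0.0367 0 0 0 0.117 1"}}

```text
time_s: 1.7
tool_pos: [614.4, -82.4, 484.2]
tool_rot: [-3.141, -0.0, 1.938]
ft_force: [-0.4, -0.1, 0.6]
gripper_width: 86.8
grip_force: 0.0
```

{"op": "step_arm", "data": {"steps": "0 0 0 0 0 0 1;0 0 0 0 0 0 1"}}

```text
time_s: 1.9
tool_pos: [613.8, -83.1, 483.7]
tool_rot: [-3.14, -0.001, 1.935]
ft_force: [-0.1, -0.1, -0.1]
gripper_width: 87.2
grip_force: 0.0
```

```bash
cat >> h.py <<'E'
from scipy.spatial.transform import Rotation as Ro
def wcloud(s,d):
    c=get_calibration("wrist"); v,u=np.mgrid[:420,:560]
    P=np.stack([(u-c["cx"])/c["fx"]*d,(v-c["cy"])/c["fy"]*d,d,np.ones_like(d)],-1)
    M=np.eye(4); M[:3,:3]=Ro.from_euler("xyz",s["tool_rot"]).as_matrix(); M[:3,3]=s["tool_pos"]
    return (P@(M@c["tool_from_camera"]).T)[...,:3]
E
python3 - <<'E'
from h import *
s=sensors.state(); print(s["time_s"],s["tool_pos"],s["tool_rot"],s["joint_pos"],s["torque"])
p,d=camera("wrist"); cv2.imwrite("pics/w1.png",p); np.save("pics/w1.npy",d)
W=wcloud(s,d); W[d==0]=np.nan
near=np.hypot(W[...,0]-613.5,W[...,1]+84.2)<60
for lo,hi in((259,270),(230,240),(219,225)):
    m=near&(W[...,2]>lo)&(W[...,2]<hi); q=W[m]; print(lo,m.sum(),np.median(q,0),cv2.minEnclosingCircle(q[:,:2].astype(np.float32)))
E
```

```text
1.9 [613.84318299 -83.14079412 483.68704056] [-3.13978041e+00 -7.12185079e-04  1.93454581e+00] [-2.61727651e-01  1.69350738e-01  1.43851649e+00 -4.83980407e-04
  1.53561156e+00 -6.25460301e-01] [-0.06417686 -0.08965461  0.01556511]
259 3619 [612.86550595 -84.50995303 260.76687257] ((613.1119384765625, -85.13135528564453), 26.56291389465332)
230 1598 [594.02773985 -68.91650664 235.65090013] ((603.7352294921875, -90.0734634399414), 43.14982986450195)
219 5281 [608.49156941 -66.1859819  221.27130149] ((613.224609375, -85.31832885742188), 57.64122009277344)
```

View pics/w1.png

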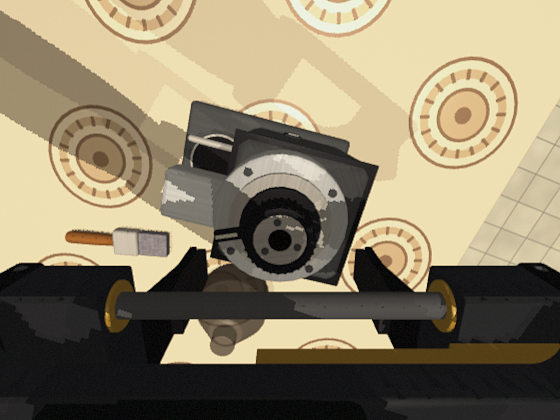

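The wrist view shows the dial grip centred near (280,225) px and the tab with its pale line at about (215..240, 238). That puts the dial at about (613.1, -85.1). I'll descend with the fingertips at about 242 mm (the skirt top is 236.5 mm) and close.

{"op": "step_arm", "data": {"steps": "-0.0008 -0.0018 -0.02 0 0 0 1;0 0 -0.02 0 0 0 1;0 0 -0.02 0 0 0 1;0 0 0 0 0 0 1;0 0 0 0 0 0 1;0 0 0 0 0 0 0.2;0 0 0 0 0 0 -1;0 0 0 0 0 0 -1;0 0 0 0 0 0 -1;0 0 0 0 0 0 -1;0 0 0 0 0 0 -1;0 0 0 0 0 0 -1"}}

```text
time_s: 3.15
tool_pos: [613.2, -85.7, 425.1]
tool_rot: [3.139, 0.001, 1.933]
ft_force: [5.1, 1.9, -0.1]
gripper_width: 51.3
grip_force: 30.0
```

```bash
cat >> h.py <<'E'
C=np.array([613.1,-85.1])
def tab(s,p,d):
    W=wcloud(s,d); W[d==0]=np.nan; r=np.hypot(W[...,0]-C[0],W[...,1]-C[1])
    m=(r>38)&(r<53)&(W[...,2]>230)&(W[...,2]<240); q=W[m]
    if m.sum()<5: return m.sum()
    a=np.arctan2(q[:,1]-C[1],q[:,0]-C[0]); z=np.exp(1j*a).mean(); return m.sum(),np.degrees(np.angle(z)),abs(z)
def rep():
    s=sensors.state(); print(round(s["time_s"],2),s["tool_pos"].round(1),"yaw",np.degrees(s["tool_rot"][2]).round(2),"q6",s["joint_pos"][5].round(3),"F",s["ft_force"].round(2),"T",s["torque"].round(3),"jt6",s["joint_torque"][5].round(3),s["gripper_width"].round(1),s["grip_force"].round(1))
    return s
E
python3 - <<'E'
from h import *
s=rep(); p,d=camera("wrist"); cv2.imwrite("pics/w2.png",p); print(tab(s,p,d))
import types
# hover estimate (pose of hover picture)
s0=dict(tool_pos=np.array([613.84,-83.14,483.69]),tool_rot=np.array([-3.13978,-.00071,1.93455]))
print(tab(s0,cv2.imread("pics/w1.png"),np.load("pics/w1.npy")))
E
```

```text
Traceback (most recent call last):
  File "h.py", line 22, in rep
    s=sensors.state(); print(round(s["time_s"],2),s["tool_pos"].round(1),"yaw",np.degrees(s["tool_rot"][2]).round(2),"q6",s["joint_pos"][5].round(3),"F",s["ft_force"].round(2),"T",s["torque"].round(3),"jt6",s["joint_torque"][5].round(3),s["gripper_width"].round(1),s["grip_force"].round(1))
                                                                                                                                                                                                                                             ^^^^^^^^^^^^^^^^^^^^^^^^
AttributeError: 'float' object has no attribute 'round'
```

```bash
sed -i 's/s\["gripper_width"\].round(1),s\["grip_force"\].round(1)/round(s["gripper_width"],1),round(s["grip_force"],1)/' h.py
python3 - <<'E'
from h import *
s=rep(); p,d=camera("wrist"); cv2.imwrite("pics/w2.png",p); print(tab(s,p,d))
s0=dict(tool_pos=np.array([613.84,-83.14,483.69]),tool_rot=np.array([-3.13978,-.00071,1.93455]))
print(tab(s0,cv2.imread("pics/w1.png"),np.load("pics/w1.npy")))
E
```

```text
3.15 [613.2 -85.7 425.1] yaw 110.76 q6 -0.629 F [ 5.1   1.95 -0.11] T [ 0.195 -0.831  0.001] jt6 -0.002 51.3 30.0
(np.int64(227), np.float64(-153.1538934213212), np.float64(0.9985113815461636))
(np.int64(234), np.float64(-151.4573701860084), np.float64(0.9977715020163931))
```

{"op": "step_arm", "data": {"steps": "0 0 0 0 0 -0.0524 -1;0 0 0 0 0 -0.0524 -1;0 0 0 0 0 0 -1;0 0 0 0 0 0 -1"}}

```text
time_s: 3.6
tool_pos: [613.2, -85.7, 425.1]
tool_rot: [3.139, 0.0, 1.828]
ft_force: [5.2, 1.8, 0.1]
gripper_width: 51.7
grip_force: 30.0
```

```bash
python3 - <<'E'
from h import *
s=rep(); p,d=camera("wrist"); print(tab(s,p,d))
E
```

```text
3.6 [613.2 -85.7 425.1] yaw 104.76 q6 -0.524 F [5.18 1.81 0.05] T [ 0.204 -0.791  0.048] jt6 0.04 51.7 30.0
(np.int64(230), np.float64(-159.20297890548423), np.float64(0.9985665320601472))
```

{"op": "step_arm", "data": {"steps": "0 0 0 0 0 -0.0524 -1;0 0 0 0 0 -0.0524 -1;0 0 0 0 0 -0.0524 -1;0 0 0 0 0 -0.0524 -1;0 0 0 0 0 -0.0524 -1;0 0 0 0 0 -0.0524 -1;0 0 0 0 0 0 -1;0 0 0 0 0 0 -1"}}

```text
time_s: 4.45
tool_pos: [613.2, -85.7, 425.1]
tool_rot: [3.14, -0.0, 1.514]
ft_force: [4.5, 1.1, -0.3]
gripper_width: 51.6
grip_force: 30.0
```

```bash
python3 - <<'E'
from h import *
s=rep(); p,d=camera("wrist"); print(tab(s,p,d))
E
```

```text
4.45 [613.2 -85.7 425.1] yaw 86.75 q6 -0.21 F [ 4.52  1.11 -0.26] T [ 0.171 -0.845  0.006] jt6 0.021 51.6 30.0
(np.int64(231), np.float64(-177.06340249930574), np.float64(0.9985181554694876))
```

The coupling is rigid, and the detent gives about 0.05 N m at 6°. I'll go to click 2, then test beyond it by 6°.

{"op": "step_arm", "data": {"steps": "0 0 0 0 0 -0.0698 -1;0 0 0 0 0 -0.0698 -1;0 0 0 0 0 -0.0698 -1;0 0 0 0 0 -0.0698 -1;0 0 0 0 0 -0.0698 -1;0 0 0 0 0 -0.0698 -1;0 0 0 0 0 0 -1;0 0 0 0 0 -0.0524 -1;0 0 0 0 0 -0.0524 -1;0 0 0 0 0 0 -1;0 0 0 0 0 0 -1"}}

```text
time_s: 5.6
tool_pos: [613.1, -85.7, 425.1]
tool_rot: [3.14, -0.001, 0.992]
ft_force: [4.6, 1.4, 0.5]
gripper_width: 51.9
grip_force: 30.0
```

```bash
python3 - <<'E'
from h import *
s=rep()
E
```

```text
5.6 [613.1 -85.7 425.1] yaw 56.83 q6 0.312 F [4.6  1.44 0.48] T [ 0.311 -0.766  0.063] jt6 0.047 51.9 30.0
```

{"op": "step_arm", "data": {"steps": "0 0 0 0 0 -0.0524 -1;0 0 0 0 0 0 -1;0 0 0 0 0 0 -1"}}

```text
time_s: 5.9
tool_pos: [613.1, -85.7, 425.1]
tool_rot: [3.14, -0.001, 0.939]
ft_force: [5.7, 1.8, 0.6]
gripper_width: 51.6
grip_force: 30.0
```

```bash
python3 - <<'E'
from h import *
s=rep()
E
```

```text
5.9 [613.1 -85.7 425.1] yaw 53.82 q6 0.365 F [5.68 1.83 0.61] T [ 0.321 -0.77  -0.018] jt6 0.031 51.6 30.0
```

Torque has fallen, so this is free and not the stop. I'll go on to click 3 (72°) and 6° past it (78°), which is 21° more.

{"op": "step_arm", "data": {"steps": "0 0 0 0 0 -0.0611 -1;0 0 0 0 0 -0.0611 -1;0 0 0 0 0 -0.0611 -1;0 0 0 0 0 -0.0611 -1;0 0 0 0 0 -0.0611 -1;0 0 0 0 0 -0.0611 -1;0 0 0 0 0 0 -1;0 0 0 0 0 0 -1"}}

```text
time_s: 6.7
tool_pos: [613.1, -85.7, 425.1]
tool_rot: [3.141, -0.002, 0.573]
ft_force: [5.1, 2.7, -0.0]
gripper_width: 51.6
grip_force: 30.0
```

```bash
python3 - <<'E'
from h import *
s=rep()
E
```

```text
6.7 [613.1 -85.7 425.1] yaw 32.82 q6 0.731 F [ 5.12  2.69 -0.03] T [ 0.414 -0.755 -0.052] jt6 0.047 51.6 30.0
```

{"op": "step_arm", "data": {"steps": "0 0 0 0 0 -0.0524 -1;0 0 0 0 0 0 -1;0 0 0 0 0 0 -1"}}

```text
time_s: 7.0
tool_pos: [613.1, -85.7, 425.0]
tool_rot: [3.141, -0.002, 0.521]
ft_force: [4.3, 2.6, -0.4]
gripper_width: 52.1
grip_force: 30.0
```

```bash
python3 - <<'E'
from h import *
s=rep(); p,d=camera("wrist"); print(tab(s,p,d)); s=rep()
E
```

```text
7.0 [613.1 -85.7 425. ] yaw 29.82 q6 0.784 F [ 4.32  2.57 -0.43] T [ 0.491 -0.746 -0.004] jt6 0.029 52.1 30.0
(np.int64(236), np.float64(126.26998426249807), np.float64(0.9985204643969037))
7.05 [613.1 -85.7 425. ] yaw 29.82 q6 0.784 F [3.38 2.18 0.09] T [ 0.402 -0.771  0.025] jt6 0.003 52.0 30.0
```

Still free: the tab has turned 80.6° for 81° commanded. Next is click 4 plus 6°, averaging the torque over a few readings.

{"op": "step_arm", "data": {"steps": "0 0 0 0 0 -0.0611 -1;0 0 0 0 0 -0.0611 -1;0 0 0 0 0 -0.0611 -1;0 0 0 0 0 -0.0611 -1;0 0 0 0 0 -0.0611 -1;0 0 0 0 0 -0.0611 -1;0 0 0 0 0 0 -1;0 0 0 0 0 0 -1"}}

```text
time_s: 7.85
tool_pos: [613.1, -85.6, 425.0]
tool_rot: [-3.141, -0.002, 0.154]
ft_force: [4.1, 3.0, 0.2]
gripper_width: 51.6
grip_force: 30.0
```

```bash
cat >> h.py <<'E'
def avg(n=5):
    a=[]
    for i in range(n):
        s=sensors.state(); a.append([s["torque"][2],s["joint_torque"][5]]); p,d=camera("wrist")
    a=np.array(a); print("Tz,jt6",a.mean(0).round(3),a.std(0).round(3)); s=rep(); print(tab(s,p,d))
E
python3 -c "
from h import *
avg()"
```

```text
Tz,jt6 [0.008 0.016] [0.031 0.016]
8.1 [613.1 -85.6 425. ] yaw 8.84 q6 1.15 F [5.49 2.09 0.42] T [ 0.504 -0.743 -0.001] jt6 0.006 52.0 30.0
(np.int64(234), np.float64(105.39967117128757), np.float64(0.9985011312970917))
```

{"op": "step_arm", "data": {"steps": "0 0 0 0 0 -0.0524 -1;0 0 0 0 0 0 -1;0 0 0 0 0 0 -1"}}

```text
time_s: 8.4
tool_pos: [613.1, -85.6, 425.0]
tool_rot: [-3.141, -0.002, 0.102]
ft_force: [5.0, 2.9, -0.5]
gripper_width: 52.5
grip_force: 30.0
```

```bash
python3 -c "
from h import *
avg()"
```

```text
Tz,jt6 [0.01  0.006] [0.036 0.013]
8.65 [613.  -85.6 425.1] yaw 5.84 q6 1.202 F [4.24 1.95 1.17] T [ 0.548 -0.779 -0.018] jt6 -0.003 52.1 30.0
(np.int64(237), np.float64(102.41046436982617), np.float64(0.9984744581860904))
```

Free past click 4. Next is click 5 (120°) plus 6°.

{"op": "step_arm", "data": {"steps": "0 0 0 0 0 -0.0611 -1;0 0 0 0 0 -0.0611 -1;0 0 0 0 0 -0.0611 -1;0 0 0 0 0 -0.0611 -1;0 0 0 0 0 -0.0611 -1;0 0 0 0 0 -0.0611 -1;0 0 0 0 0 0 -1;0 0 0 0 0 0 -1"}}

```text
time_s: 9.45
tool_pos: [613.1, -85.6, 425.1]
tool_rot: [-3.14, -0.001, -0.265]
ft_force: [4.5, 3.1, -0.8]
gripper_width: 52.0
grip_force: 30.0
```

```bash
python3 -c "
from h import *
avg()"
```

```text
Tz,jt6 [0.03  0.026] [0.031 0.015]
9.7 [613.1 -85.6 425. ] yaw -15.16 q6 1.569 F [ 4.56  2.41 -0.02] T [ 0.582 -0.763  0.006] jt6 0.016 52.3 30.0
(np.int64(235), np.float64(81.48988688289941), np.float64(0.9984834786045215))
```

{"op": "step_arm", "data": {"steps": "0 0 0 0 0 -0.0524 -1;0 0 0 0 0 0 -1;0 0 0 0 0 0 -1"}}

```text
time_s: 10.0
tool_pos: [613.1, -85.6, 425.1]
tool_rot: [-3.14, -0.001, -0.317]
ft_force: [5.3, 3.0, 0.7]
gripper_width: 52.0
grip_force: 30.0
```

```bash
python3 -c "
from h import *
avg()"
```

```text
Tz,jt6 [-0.007  0.   ] [0.033 0.013]
10.25 [613.1 -85.5 425.1] yaw -18.16 q6 1.621 F [4.61 3.43 0.08] T [ 0.567 -0.793 -0.022] jt6 -0.008 51.7 30.0
(np.int64(235), np.float64(78.44922870411966), np.float64(0.99852467520884))
```

Not at click 5, so the stop should be click 6 (144°). I'll go to 150° carefully.

{"op": "step_arm", "data": {"steps": "0 0 0 0 0 -0.0524 -1;0 0 0 0 0 -0.0524 -1;0 0 0 0 0 -0.0524 -1;0 0 0 0 0 -0.0524 -1;0 0 0 0 0 -0.0524 -1;0 0 0 0 0 -0.0524 -1;0 0 0 0 0 -0.0524 -1;0 0 0 0 0 0 -1;0 0 0 0 0 0 -1"}}

```text
time_s: 11.15
tool_pos: [613.1, -85.5, 425.1]
tool_rot: [-3.14, -0.001, -0.684]
ft_force: [4.2, 2.9, -0.3]
gripper_width: 51.5
grip_force: 30.2
```

```bash
python3 -c "
from h import *
avg()"
```

```text
Tz,jt6 [0.134 0.125] [0.018 0.013]
11.4 [613.1 -85.5 425.1] yaw -39.16 q6 1.988 F [4.89 2.78 0.8 ] T [ 0.633 -0.779  0.122] jt6 0.116 51.7 30.2
(np.int64(233), np.float64(57.47660057401145), np.float64(0.998536268007844))
```

The torque is now 0.13 N m at 6° past click 6, against about 0.02 at the earlier clicks. The burrs have met, and the stop is at 144° from the start. I'll turn back 150° (6° + 144°).

{"op": "step_arm", "data": {"steps": "0 0 0 0 0 0.1047 -1;0 0 0 0 0 0.1047 -1;0 0 0 0 0 0.1047 -1;0 0 0 0 0 0.1047 -1;0 0 0 0 0 0.1047 -1;0 0 0 0 0 0.1047 -1;0 0 0 0 0 0.1047 -1;0 0 0 0 0 0.1047 -1;0 0 0 0 0 0.1047 -1;0 0 0 0 0 0.1047 -1;0 0 0 0 0 0.1047 -1;0 0 0 0 0 0.1047 -1;0 0 0 0 0 0.1047 -1;0 0 0 0 0 0.1047 -1;0 0 0 0 0 0.1047 -1"}}

```text
time_s: 12.9
tool_pos: [613.1, -85.7, 425.1]
tool_rot: [3.141, -0.002, 0.891]
ft_force: [4.5, 1.5, 0.3]
gripper_width: 52.1
grip_force: 30.0
```

{"op": "step_arm", "data": {"steps": "0 0 0 0 0 0.1047 -1;0 0 0 0 0 0.1047 -1;0 0 0 0 0 0.1047 -1;0 0 0 0 0 0.1047 -1;0 0 0 0 0 0.1047 -1;0 0 0 0 0 0.1047 -1;0 0 0 0 0 0.1047 -1;0 0 0 0 0 0.1047 -1;0 0 0 0 0 0.1047 -1;0 0 0 0 0 0.1047 -1;0 0 0 0 0 0 -1;0 0 0 0 0 0 -1;0 0 0 0 0 0 -1"}}

```text
time_s: 14.2
tool_pos: [613.2, -85.7, 425.1]
tool_rot: [3.139, 0.0, 1.934]
ft_force: [5.9, 2.4, -0.9]
gripper_width: 51.9
grip_force: 30.0
```

```bash
python3 -c "
from h import *
avg(2)"
```

```text
Tz,jt6 [0.009 0.017] [0.019 0.001]
14.3 [613.2 -85.7 425.1] yaw 110.79 q6 -0.629 F [ 5.93  2.02 -1.04] T [ 0.262 -1.05   0.021] jt6 0.019 51.7 30.0
(np.int64(226), np.float64(-153.1640668441386), np.float64(0.9985304594597382))
```

The tab is at -153.2°, which is 144° from the stop. I'll open fully, then rise straight up.

{"op": "step_arm", "data": {"steps": "0 0 0 0 0 0 0.6;0 0 0 0 0 0 1;0 0 0 0 0 0 1;0 0 0 0 0 0 1;0 0 0 0 0 0 1;0 0 0 0 0 0 1;0 0 0.02 0 0 0 1;0 0 0.02 0 0 0 1;0 0 0.02 0 0 0 1;0 0 0.03 0 0 0 1;0 0 0 0 0 0 1;0 0 0 0 0 0 1;0 0 0 0 0 0 1"}}

```text
time_s: 15.6
tool_pos: [612.5, -86.0, 513.3]
tool_rot: [-3.14, -0.001, 1.931]
ft_force: [-0.6, 0.3, 0.3]
gripper_width: 87.2
grip_force: 0.0
```

```bash
python3 -c "
from h import *
avg(1)
p,d=camera('top'); cv2.imwrite('pics/top2.png',p)
p,d=camera('wrist'); cv2.imwrite('pics/w3.png',p)"
```

```text
Tz,jt6 [-0.035 -0.   ] [0. 0.]
15.65 [612.5 -86.  513. ] yaw 110.66 q6 -0.627 F [-0.6  -0.44  0.05] T [-0.001 -0.123  0.008] jt6 -0.001 86.7 0.0
(np.int64(190), np.float64(-151.43433322134558), np.float64(0.9977707466603213))
```

View pics/w3.png

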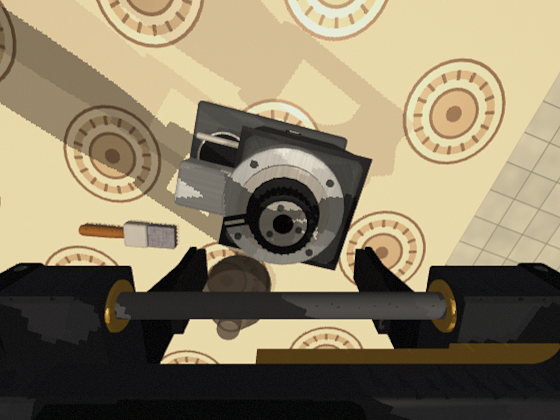

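The gripper is clear of the dial, and the tab at about (235,222) px measures -151.4°. That equals the hover reading before the grip, so the dial sits on a click, six from the stop. The brush and hopper haven't moved.

```bash
python3 -c "
from rig import job
print(job.finish_job())"
```

```text
the job is handed in; nothing more can be done
None
```

I turned the dial clockwise until the burrs met (about 0.13 N m, 6° past the stop), turned it back exactly six clicks anticlockwise, let go, and handed the job in at about 16 s; nothing else was touched.

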